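# Change the push-push cartridge of a countertop water filter

### The arm

A 6-joint arm with a two-finger parallel gripper is mounted at the origin on a cart in front of the work surface, level with it; the furniture and walls round the work are solid. World frame = base frame: x ahead of the robot, y to its left, z up, the work surface at z = 0. Lengths are in mm, angles in degrees, forces in N, time in s.
With the tool pointing down it reaches from about 375 to 900 mm from the base axis. Payload 3.1 kg.
Tool frame: the origin (TCP) lies midway between the tips of the shut fingers; the grasp point (between the pads) lies 19 mm behind it; z points along the fingers, y is the line along which they close (so a half turn about z gives the same grasp; the last joint's range is limited). The gripper opens to 87 mm and grips with 3 to 60 N. Pads are 19 mm wide; open, the fingers measure 117 mm over their backs; the gripper's body (75 mm by 190 mm) begins 51 mm behind the grasp point.
Start: joints at [66.893, 30.224, 82.088, -0, 67.689, -10.227], TCP at [139.28, 609.26, 222.548] pointing down, gripper open.
Joint ranges: [-176.69, 176.69], [-43.24, 126.21], [12.49, 139.97], [-82, 262], [0, 151.66], [-163.58, 163.58]. Speed limits (degrees/s): [159.86, 159.86, 180, 180, 180, 180].

### API

Orientations are given as [roll, pitch, yaw] about the fixed x, y, z axes, in that order (R = Rz(yaw) Ry(pitch) Rx(roll)).
In Python, from rig import env, imaging, order gives the robot as it stands.
- The arm moves only by the tool play_rows, never from a script. Its argument "steps" is a list of rows, each a list of 4 numbers: the shift along the world's x, y, z in mm, then the turn about the world's z in rad. In form: [[dx, dy, dz, roll], ...]. A call has exactly 10 rows; each row shifts and turns the commanded pose from where the row before left it; what a row does not reach is not made up. A row lasts 1/12 s, in which the tool goes at most 41.7 mm and 7.16 degrees, less where a joint would pass 70% of its speed; a pose out of reach is approached as far as the arm can. A call with a gripper value outside its range is refused whole. "fingers" is the closure, from -1 (fully open) to 1 (shut), set as the call begins (left out, the last holds). The fingers move at their own pace and stop on an object; "force" is the grip in N (left out, the last holds). Time passes only in rows, so rows that do not move let the fingers close, or fill a call up. It gives the time, the measured TCP pose, the force, the opening and the grip force at its end, in the units of the state.
- env.observe(): the state, without advancing time (a new reading comes with each control period).
- imaging.capture(name): name is "scene" or "top" or "wrist"; returns (picture, depth): 400x640x3 uint8, blue, green, red; 400x640 float32, mm along the optical axis (not along the pixel's ray), 0 where there is no reading.
- imaging.camera_params(name): a dict with "camera_matrix" (3x3 intrinsics, pixels), "view" (4x4, takes a point from world to camera coordinates). Camera axes: x right, y up, looking along -z (the intrinsics and any distortion apply to the point x, -y, -z); pixel columns grow to the right and rows downward; lengths in mm; the calibration is good to about 2 mm. The wrist camera is an equidistant fisheye: a pixel r from the principal point sees the ray r / f radians off the axis. A picture is of the moment at which its call begins: read the wrist's pose just before it. camera_params takes no time and is no camera call; for the wrist camera it gives the pose at the moment of the call.
- order.hand_in(): hands the job in; it is judged then, once.
The state is a dict: "clock": time; "q": joint angles; "qd": joint speeds; "joint_efforts": joint torques, N m; "tcp_pos": TCP position; "eef_rot": TCP orientation; "contact_force": force on the tool from outside, world axes, zero at the start; "wrist_torque": the same for the moment, N m; "finger_gap": finger opening in mm; "gripper_force": force on a finger pad.
Only numpy, scipy, OpenCV 4.12 (cv2) and the standard library are available. Lean on these libraries where they do the work, as an engineer would, in place of code of your own. Each camera call takes 0.05 s, during which the arm holds its last target. There are 200 camera calls.

### The job

Change the cartridge of the countertop water filter: press the spent cartridge in the filter's bay down once more so that the catch lets go and it rises, then lift it out and stand it upright on the ribbed draining board. Put the fresh cartridge, which stands rinsed on the draining board, into the bay the same way up and press it down until the catch takes it, so that it stays flush with the top of the filter when you let go. The catch is plastic, so never press on the cartridge or the filter with more than 20 N, and leave the glass, the mug and the yoghurt tub where they stand.

Things in the scene. Friction and masses are not known exactly. Their poses are not given: they have to be found in the camera images.
- filter_unit: Countertop water filter, white plastic, fixed, 280 mm long (x), 124 mm wide (y), flat top 135 mm above the worktop. Origin on the worktop under the middle of the cartridge bay; x points to its back (water tank, to x = 142 mm); in front the pouring head (64 mm wide, out to x = -112 mm) hangs over the drip tray with the glass (to x = -138 mm); z up. No more than 20 N on it.
- bay_rim (a point): Middle of the mouth of the cartridge bay, level with the filter's flat top; axes as the filter's. The bay is a vertical shaft, 45 mm (x) by 63 mm (y), with a 4 mm 45 degree lead-in round the mouth. Catch holding: the cartridge's top is flush (within 1 mm of the rim) and fingers cannot grip it. Catch released: it stands 35 mm out. Shut fingers up to 35 by 50 mm can press down inside.
- plate_top (a point): Middle of the top of the sprung lift plate in the bay, on which the cartridge stands: 96 mm below the rim when the catch holds, 60 mm when released. The spring pushes up with 4 to 7 N. To make the push-push catch take hold, and also to make it let go, press the plate to its end stop, then release; let go short of the stop it returns to where it was.
- catch (a point): Where the catch sits, out of sight in the wall behind the bay (fixed point, 40 mm behind the bay's axis). Its end stop lies 5 to 16 mm below the flush position, different in each filter; it cannot be seen, only felt: a rubber buffer, about 5 N/mm on top of the spring's 7 N. 2 to 5 N on the buffer (9 to 12 N in all) throws the catch; more than 20 N in all breaks it, so press slowly.
- used_center (a point): Middle (half-way up) of the spent cartridge, at the start in the bay, flush, held by the catch. Upright block 42 mm (its x) by 60 mm (its y) by 95 mm high (z up), 0.16 kg, white with black slots, grey cap with an oval thumb dish; its lowest 4 mm are 2.5 mm smaller on each side. Grip it across the 42 mm, in its top 30 mm. It fits the bay in either half turn, with 1.5 mm clearance on each side.
- fresh_center (a point): Middle (half-way up) of the fresh cartridge, the same in shape and size as the spent one (0.13 to 0.2 kg); at the start it stands upright on the draining board; axes as the spent one's.
- drainer (a point): Middle of the flat floor of the sink's ribbed draining board, on its surface, 1 mm below the worktop; world axes. The floor is 360 by 360 mm with a 5 mm rim; a cartridge has its whole foot on it when its middle is within 160 mm of this point in x and in y. The tap's spout hangs over the board's far left corner, 280 mm up.
- glass: Drinking glass, 79 mm across, 90 mm high, on the drip tray under the filter's pouring head; origin at the middle of its underside, z up. Not to be disturbed.
- mug: Cream mug, 78 mm across, 101 mm high, with a handle, on the far part of the draining board; origin at its underside, z up. Not to be disturbed.
- tub: Yoghurt tub with a foil lid, 72 mm across, 71 mm high, on the worktop right of the filter; origin at the middle of its underside, z up. Not to be disturbed.
There are look-alikes about, which are no part of the job. What is shaped like the part that bears used_center but pink is not meant.

How it is judged:
By the outcome, as a careful person would: the job done as asked, in the order asked, and still so for the second after the job is handed in, with the robot touching nothing.
It also fails if it takes over 66 s, if anything falls off the work surface, if the arm or the gripper's body presses on something with over 40 N, if the wrist force passes 120 N, or if a joint passes its speed limit or range.

## Working session

There is one attempt and no reset: what is moved stays moved. The work goes in short steps, Python scripts to look and compute and a tool call to move; the robot and the scene stay as the last step left them, time stands still between calls to the robot, and variables do not carry over. Pictures are saved under pics/ and viewed, at most 10 in all, crops included, and the job is handed in when it is done.

Besides the shell and the picture viewer there is one more tool, called after "Call:" as name(argument=value, ...), one argument or row to a line, values as JSON. play_rows: Moves the arm, as the interface text tells. Its arguments: {"type":"object","properties":{"steps":{"type":"array"},"fingers":{"type":"number"},"force":{"type":"number"}},"required":["steps"]}

```bash
ls; mkdir -p pics; cat > h.py <<'E'
import numpy as np, cv2
from rig import env, imaging, order
def cam(n):
    p=imaging.camera_params(n); return np.array(p["camera_matrix"]),np.array(p["view"]),p
def pts(n,depth,K,V):
    "world point per pixel (pinhole)"
    v,u=np.mgrid[0:400,0:640]
    X=np.stack([(u-K[0,2])/K[0,0]*depth,-(v-K[1,2])/K[1,1]*depth,-depth,np.ones_like(depth)],-1)
    return (X@np.linalg.inv(V).T)[...,:3]
E
python3 - <<'E'
from h import *
for n in("top","scene"):
    im,d=imaging.capture(n);K,V,p=cam(n)
    print(n,p.keys(),K.round(1).tolist(),np.linalg.inv(V).round(2).tolist(),[p[k] for k in p if k not in("camera_matrix","view")])
    cv2.imwrite(f"pics/{n}.png",im);np.savez(f"{n}.npz",im=im,d=d,K=K,V=V)
s=env.observe();print({k:np.round(s[k],2).tolist() for k in s})
E
```

```text
pics
top dict_keys(['camera_matrix', 'view']) [[427.6, 0.0, 314.6], [0.0, 427.6, 202.7], [0.0, 0.0, 1.0]] [[0.0, 0.99, -0.17, 385.2], [-1.0, 0.0, 0.01, 6.38], [0.01, 0.17, 0.99, 1298.92], [0.0, 0.0, 0.0, 1.0]] []
scene dict_keys(['camera_matrix', 'view']) [[457.7, 0.0, 318.5], [0.0, 457.7, 192.8], [0.0, 0.0, 1.0]] [[-0.46, 0.79, -0.4, 65.26], [-0.89, -0.4, 0.22, 288.38], [0.01, 0.46, 0.89, 1196.62], [0.0, 0.0, 0.0, 1.0]] []
{'clock': 0.1, 'q': [66.89, 30.27, 82.15, 0.0, 67.69, -10.23], 'qd': [-0.05, 0.03, -0.34, -0.02, 0.02, -0.04], 'joint_efforts': [-0.0, -44.1, -17.72, 0.06, 0.05, -0.0], 'tcp_pos': [139.0, 608.66, 221.68], 'eef_rot': [-179.89, -0.02, 167.12], 'contact_force': [-0.45, 0.25, -0.04], 'wrist_torque': [0.03, 0.02, -0.02], 'gripper_force': 0.0, 'finger_gap': 87.06}
```

View pics/top.png

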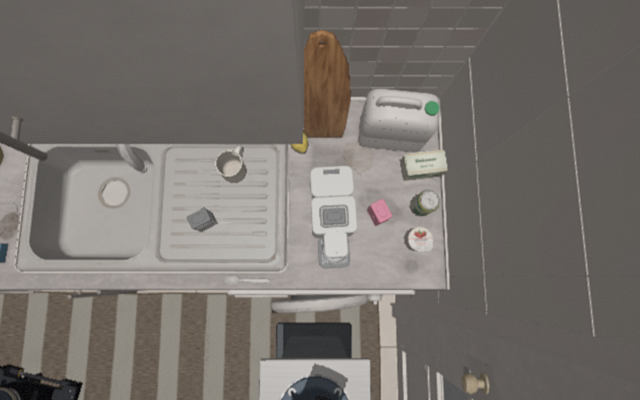

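View pics/scene.png

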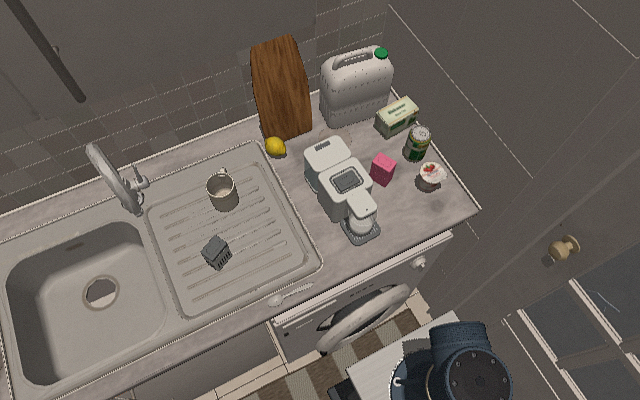

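The top view shows the filter's bay with the spent grey cap at (334,216), the fresh cartridge on the drainer at (201,219), a pink look-alike at (380,212), the mug at (230,164) and the tub at (420,239). The scene view agrees: cap at (348,180), fresh at (215,250), pink at (383,168), glass under the head at (362,225). The pink one is ruled out. Next I'll measure these and take an enlarged crop to confirm.

```bash
python3 - <<'E'
from h import *
z=np.load("top.npz");im,d,K,V=z["im"],z["d"],z["K"],z["V"]
P=pts("top",d,K,V)
hsv=cv2.cvtColor(im,cv2.COLOR_BGR2HSV)
def box(x0,y0,x1,y1,m,name):
    M=np.zeros((400,640),np.uint8);M[y0:y1,x0:x1]=m[y0:y1,x0:x1]
    n,l,st,c=cv2.connectedComponentsWithStats(M)
    k=1+np.argmax(st[1:,4]);M=(l==k)
    Q=P[M];Q=Q[np.isfinite(Q).all(1)]
    zt=np.median(Q[:,2]);r=cv2.minAreaRect(Q[abs(Q[:,2]-zt)<8][:,:2].astype(np.float32))
    print(name,"px",c[k].round(1),"n",M.sum(),"med",np.median(Q,0).round(1),"rect",np.round(r[0],1),np.round(r[1],1),round(r[2],1))
zz=P[...,2]
box(300,160,365,235,(abs(zz-135)<10).astype(np.uint8),"filter top")
box(300,160,365,272,(abs(zz-135)<10).astype(np.uint8),"filter top all")
box(180,195,225,240,((zz>85)&(zz<102)).astype(np.uint8),"fresh top")
box(180,195,225,240,((zz>15)&(zz<102)).astype(np.uint8),"fresh")
box(365,195,395,230,((hsv[...,1]>80)).astype(np.uint8),"pink")
box(210,145,250,185,(zz>50).astype(np.uint8),"mug")
box(405,225,435,255,(zz>50).astype(np.uint8),"tub")
box(270,150,285,170,(zz<15).astype(np.uint8),"x")
for u,v in [(334,216),(323,216),(316,202),(332,182),(335,243),(200,213),(209,222),(270,200),(230,240),(174,150)]: print(u,v,P[v,u].round(1))
a=cv2.resize(im[190:240,175:235],None,fx=6,fy=6,interpolation=2)
b=cv2.resize(im[190:240,305:400],None,fx=6,fy=6,interpolation=2)[:, :430]
cv2.imwrite("pics/crop.png",np.hstack([a,b]))
E
```

```text
filter top px [332.7 200.3] n 2875 med [591.7 -50.8 134.3] rect [595.1 -51. ] [192.5 124.1] 2.2
filter top all px [333.1 207.1] n 3387 med [576.9 -51.6 134.4] rect [564.4 -52.2] [253.9 124.1] 2.2
fresh top px [198.4 217.8] n 322 med [549.5 330.1  92.6] rect [550.3 330.5] [42.8 59.8] 28.3
fresh px [201.1 219.2] n 468 med [546.5 324.9  91. ] rect [550.3 330.5] [42.8 59.8] 28.3
pink px [379.4 212.2] n 267 med [ 567.4 -183.8   93.6] rect [ 570.6 -189.4] [54.9 41.1] 27.1
mug px [230.1 161.8] n 402 med [721.6 244.5  84.4] rect [715.5 241.3] [75.5 91.5] 34.0
tub px [420.7 239.1] n 501 med [ 492.2 -305.7   69.9] rect [ 494.1 -305.7] [72.7 66.7] 89.7
x px [277.  159.5] n 299 med [746.7 116.7   2.5] rect [747.3 117. ] [65.5 44.8] 0.9
334 216 [550.2 -53.7 131.6]
323 216 [550.  -23.4 132.4]
316 202 [588.9  -4.1 133.6]
332 182 [645.1 -48.6 135.7]
335 243 [475.8 -55.9 131.9]
200 213 [563.7 325.9  92. ]
209 222 [541.  305.1  67.9]
270 200 [ 6.183e+02  1.366e+02 -3.000e-01]
230 240 [494.4 254.8   4. ]
174 150 [778.9 442.9  -5.2]
```

View pics/crop.png

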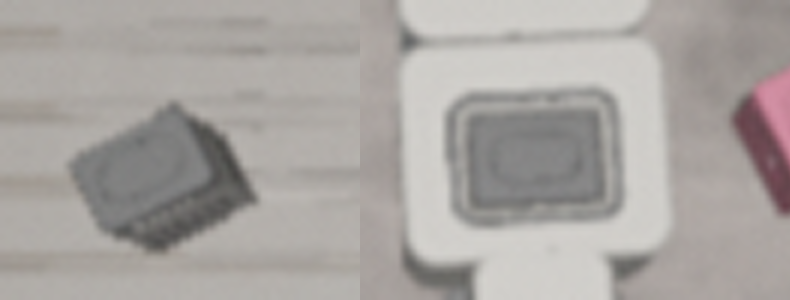

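The crop confirms the picks. The fresh cartridge (grey cap with dish, dark-slotted side) stands at world (550, 330) with its 42 mm side at 28°. The spent one sits flush in the bay at about (549.5, -53), and the filter's yaw is 2.2°. The third one is pink and is not meant. I'll go above the bay with the fingers shut.

Call:
play_rows(
  steps=[
    [20.5,-33.1,0,-0.0653],
    [20.5,-33.1,0,-0.0653],
    [20.5,-33.1,0,-0.0653],
    [20.5,-33.1,0,-0.0653],
    [20.5,-33.1,0,-0.0653],
    [20.5,-33.1,0,-0.0653],
    [20.5,-33.1,0,-0.0653],
    [20.5,-33.1,0,-0.0653],
    [20.5,-33.1,0,-0.0653],
    [20.5,-33.1,0,-0.0653],
  ],
  fingers=1,
  force=20,
)

```text
clock: 0.93
tcp_pos: [344.6, 276.5, 222.4]
eef_rot: [-180.0, -0.0, 129.5]
contact_force: [0.0, -0.8, -0.6]
finger_gap: 28.3
gripper_force: 0.0
```

Call:
play_rows(
  steps=[
    [20.5,-33.1,0,-0.0653],
    [20.5,-33.1,0,-0.0653],
    [20.5,-33.1,0,-0.0653],
    [20.5,-33.1,0,-0.0653],
    [20.5,-33.1,0,-0.0653],
    [20.5,-33.1,0,-0.0653],
    [20.5,-33.1,0,-0.0653],
    [20.5,-33.1,0,-0.0653],
    [20.5,-33.1,0,-0.0653],
    [20.5,-33.1,0,-0.0653],
  ],
)

```text
clock: 1.77
tcp_pos: [549.6, -54.6, 222.2]
eef_rot: [-179.9, -0.0, 92.1]
contact_force: [0.3, 0.4, -0.1]
finger_gap: 0.5
gripper_force: 0.0
```

```bash
cat >> h.py <<'E'
def wray(u,v,K,V):
    "wrist fisheye pixel -> camera centre and world ray"
    x=(np.asarray(u,float)-K[0,2])/K[0,0];y=(np.asarray(v,float)-K[1,2])/K[1,1]
    r=np.hypot(x,y)+1e-9
    D=np.stack([np.sin(r)*x/r,-np.sin(r)*y/r,-np.cos(r)],-1)
    C=np.linalg.inv(V);return C[:3,3],D@C[:3,:3].T
def plane(u,v,K,V,z):
    c,D=wray(u,v,K,V);return c+D*((z-c[2])/D[...,2])[...,None]
def rectify(im,K,V,z,x0,y0,w,h,s):
    "ortho map of plane z: column=-y from y0, row=-x from x0, s mm per px"
    r,c=np.mgrid[0:h,0:w];W=np.stack([x0-r*s,y0-c*s,np.full(r.shape,z),np.ones(r.shape)],-1)@V.T
    X,Y,Z=W[...,0],-W[...,1],-W[...,2];q=np.hypot(X,Y)+1e-9;t=np.arctan2(q,Z)
    return cv2.remap(im,(K[0,2]+K[0,0]*t*X/q).astype(np.float32),(K[1,2]+K[1,1]*t*Y/q).astype(np.float32),1)
E
python3 - <<'E'
from h import *
K,V,p=cam("wrist");im,d=imaging.capture("wrist")
print(K.round(1).tolist(),np.linalg.inv(V).round(2).tolist())
np.savez("w1.npz",im=im,d=d,K=K,V=V)
o=rectify(im,K,V,135,620,20,300,280,.5)   # 0.5mm/px
cv2.imwrite("pics/w1.png",np.hstack([cv2.resize(im,(480,300)),cv2.resize(o,(320,300))]))
E
```

```text
[[309.7, 0.0, 319.7], [0.0, 309.7, 201.1], [0.0, 0.0, 1.0]] [[1.0, -0.03, -0.01, 546.01], [0.04, 0.96, 0.27, 19.62], [0.0, -0.27, 0.96, 384.6], [0.0, 0.0, 0.0, 1.0]]
```

View pics/w1.png

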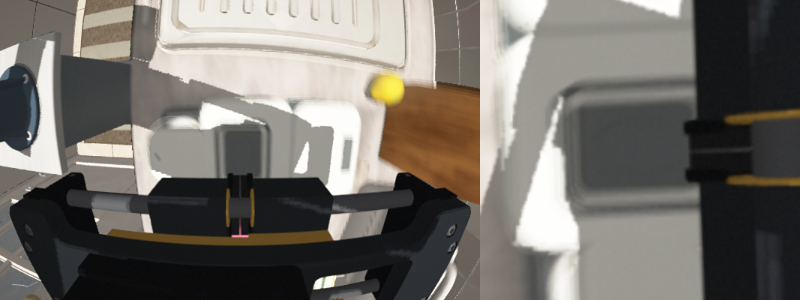

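The view shows the dark-grey cap and the ring of the bay, but the fingers hide its right half. I'll shift 75 mm to -y so the camera sits right over the bay.

Call:
play_rows(
  steps=[
    [0,-15,0,0],
    [0,-25,0,0],
    [0,-25,0,0],
    [0,-10,0,0],
    [0,0,0,0],
    [0,0,0,0],
    [0,0,0,0],
    [0,0,0,0],
    [0,0,0,0],
    [0,0,0,0],
  ],
)

```text
clock: 2.65
tcp_pos: [549.2, -126.7, 222.6]
eef_rot: [-180.0, -0.0, 92.4]
contact_force: [-0.6, 0.9, 0.2]
finger_gap: 0.4
gripper_force: 0.0
```

```bash
python3 - <<'E'
from h import *
print(env.observe()["tcp_pos"])
K,V,p=cam("wrist");im,d=imaging.capture("wrist")
np.savez("w2.npz",im=im,d=d,K=K,V=V)
o=rectify(im,K,V,135,620,20,600,560,.25)
g=cv2.cvtColor(o,cv2.COLOR_BGR2GRAY)
hs=cv2.cvtColor(o,cv2.COLOR_BGR2HSV)
for lo,hi in((0,70),(0,100),(0,130)):
    m=((g<hi)).astype(np.uint8)
    n,l,st,c=cv2.connectedComponentsWithStats(m);k=l[280,292]
    if k:
        q=np.argwhere(l==k)[:,::-1].astype(np.float32);r=cv2.minAreaRect(q)
        print(hi,"ctr",620-r[0][1]*.25,20-r[0][0]*.25,np.array(r[1])*.25,r[2],st[k])
print("col",g[280,100:480:4].tolist());print("row",g[100:460:4,292].tolist())
cv2.imwrite("pics/w2.png",o)
# centre depth of cap / filter
def dpt(x,y,z=135):
    W=V@np.array([x,y,z,1]);X,Y,Z=W[0],-W[1],-W[2];q=np.hypot(X,Y);t=np.arctan2(q,Z)
    u,v=K[0,2]+K[0,0]*t*X/q,K[1,2]+K[1,1]*t*Y/q
    return round(u),round(v),d[round(v),round(u)],Z
for a in((550,-53),(540,-35),(590,-53),(550,0)):print(a,dpt(*a))
E
```

```text
[ 549.2430258  -126.71628898  222.63270556]
col [243, 244, 244, 244, 245, 218, 171, 164, 164, 161, 164, 191, 206, 206, 206, 182, 131, 130, 152, 163, 164, 163, 163, 163, 163, 145, 135, 146, 161, 163, 163, 162, 162, 163, 161, 160, 161, 162, 158, 160, 159, 158, 159, 158, 158, 158, 157, 157, 156, 155, 155, 155, 145, 102, 81, 71, 68, 68, 66, 66, 66, 64, 63, 62, 61, 60, 59, 58, 59, 71, 119, 135, 148, 150, 141, 116, 101, 152, 207, 221, 220, 185, 130, 132, 145, 144, 118, 110, 124, 125, 125, 125, 125, 124, 125]
row [244, 244, 244, 245, 244, 245, 245, 245, 245, 245, 245, 245, 246, 246, 165, 147, 150, 146, 159, 207, 218, 219, 220, 179, 107, 108, 135, 150, 153, 153, 154, 154, 151, 136, 131, 148, 154, 155, 154, 154, 155, 156, 156, 156, 156, 156, 157, 156, 156, 156, 157, 157, 151, 139, 136, 133, 110, 84, 83, 85, 85, 85, 86, 86, 84, 83, 96, 107, 121, 124, 125, 123, 105, 88, 88, 86, 101, 128, 136, 135, 135, 135, 134, 134, 134, 135, 135, 135, 133, 134]
(550, -53) (325, 118, np.float32(242.86696), np.float64(241.13023435777745))
(540, -35) (314, 95, np.float32(235.83209), np.float64(236.20730759989144))
(590, -53) (375, 121, np.float32(240.68546), np.float64(241.60176748396))
(550, 0) (328, 54, np.float32(227.32088), np.float64(226.982050788553))
```

View pics/w2.png

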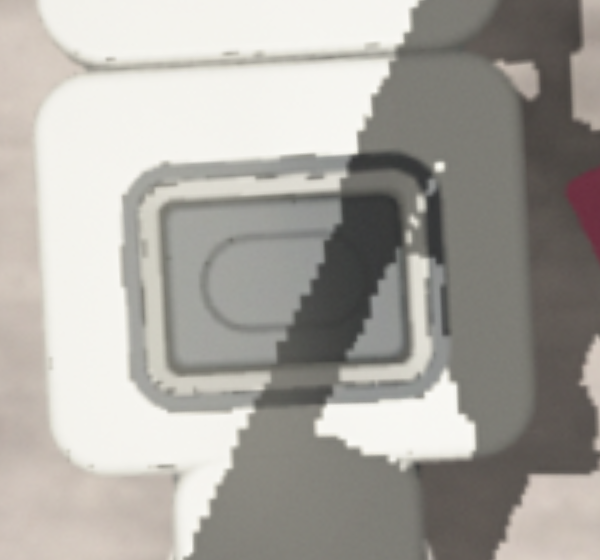

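The rectified crop (0.25 mm/px) shows the gap round the cap from columns 166 to 402 and rows 198 to 364. That puts the bay middle at about (549.6, -52) with a yaw of 2.4°, which agrees with the top camera. Now I'll move over it and start the approach.

Call:
play_rows(
  steps=[
    [0.3,15.7,0,0],
    [0,25,0,0],
    [0,25,0,0],
    [0,10,0,0],
    [0,0,-15,0],
    [0,0,-25,0],
    [0,0,-25,0],
    [0,0,-13,0],
    [0,0,-2,0],
    [0,0,0,0],
  ],
)

```text
clock: 3.53
tcp_pos: [549.2, -52.0, 141.8]
eef_rot: [-179.9, -0.0, 92.3]
contact_force: [0.5, 0.7, 0.3]
finger_gap: 0.3
gripper_force: 0.0
```

Call:
play_rows(
  steps=[
    [0,0,-0.8,0],
    [0,0,-0.8,0],
    [0,0,-0.8,0],
    [0,0,-0.8,0],
    [0,0,-0.8,0],
    [0,0,-0.8,0],
    [0,0,-0.8,0],
    [0,0,-0.8,0],
    [0,0,-0.6,0],
    [0,0,0,0],
  ],
)

```text
clock: 4.37
tcp_pos: [549.4, -52.0, 135.4]
eef_rot: [-180.0, -0.0, 92.3]
contact_force: [0.5, 0.3, -0.1]
finger_gap: 0.4
gripper_force: 0.0
```

Call:
play_rows(
  steps=[
    [0,0,-0.5,0],
    [0,0,-0.5,0],
    [0,0,-0.5,0],
    [0,0,-0.5,0],
    [0,0,-0.5,0],
    [0,0,-0.5,0],
    [0,0,-0.5,0],
    [0,0,-0.5,0],
    [0,0,-0.3,0],
    [0,0,0,0],
  ],
)

```text
clock: 5.2
tcp_pos: [549.7, -52.1, 132.0]
eef_rot: [180.0, 0.0, 92.3]
contact_force: [-1.4, 0.4, 5.7]
finger_gap: 0.4
gripper_force: 3.1
```

Call:
play_rows(
  steps=[
    [0,0,-0.2,0],
    [0,0,-0.2,0],
    [0,0,-0.2,0],
    [0,0,-0.2,0],
    [0,0,-0.2,0],
    [0,0,-0.2,0],
    [0,0,-0.2,0],
    [0,0,-0.1,0],
    [0,0,0,0],
    [0,0,0,0],
  ],
)

```text
clock: 6.03
tcp_pos: [549.7, -52.1, 130.6]
eef_rot: [180.0, 0.0, 92.3]
contact_force: [-1.4, -0.1, 6.3]
finger_gap: 0.5
gripper_force: 3.2
```

Call:
play_rows(
  steps=[
    [0,0,-0.2,0],
    [0,0,-0.2,0],
    [0,0,-0.2,0],
    [0,0,-0.2,0],
    [0,0,-0.2,0],
    [0,0,-0.2,0],
    [0,0,-0.2,0],
    [0,0,-0.1,0],
    [0,0,0,0],
    [0,0,0,0],
  ],
)

```text
clock: 6.87
tcp_pos: [549.8, -52.1, 129.1]
eef_rot: [180.0, 0.0, 92.3]
contact_force: [-1.3, 0.5, 7.2]
finger_gap: 0.4
gripper_force: 3.3
```

Call:
play_rows(
  steps=[
    [0,0,-0.2,0],
    [0,0,-0.2,0],
    [0,0,-0.2,0],
    [0,0,-0.2,0],
    [0,0,-0.2,0],
    [0,0,-0.2,0],
    [0,0,-0.2,0],
    [0,0,-0.1,0],
    [0,0,0,0],
    [0,0,0,0],
  ],
)

```text
clock: 7.7
tcp_pos: [549.8, -52.1, 127.6]
eef_rot: [180.0, 0.0, 92.3]
contact_force: [-1.0, 0.0, 6.5]
finger_gap: 0.4
gripper_force: 3.3
```

Call:
play_rows(
  steps=[
    [0,0,-0.2,0],
    [0,0,-0.2,0],
    [0,0,-0.2,0],
    [0,0,-0.2,0],
    [0,0,-0.2,0],
    [0,0,-0.2,0],
    [0,0,-0.2,0],
    [0,0,-0.1,0],
    [0,0,0,0],
    [0,0,0,0],
  ],
)

```text
clock: 8.53
tcp_pos: [549.8, -52.1, 126.1]
eef_rot: [180.0, 0.0, 92.3]
contact_force: [-2.1, 0.9, 6.2]
finger_gap: 0.3
gripper_force: 3.4
```

Call:
play_rows(
  steps=[
    [0,0,-0.2,0],
    [0,0,-0.2,0],
    [0,0,-0.2,0],
    [0,0,-0.2,0],
    [0,0,-0.2,0],
    [0,0,-0.2,0],
    [0,0,-0.2,0],
    [0,0,-0.1,0],
    [0,0,0,0],
    [0,0,0,0],
  ],
)

```text
clock: 9.37
tcp_pos: [549.8, -52.1, 124.7]
eef_rot: [180.0, 0.0, 92.3]
contact_force: [-1.4, -0.3, 8.3]
finger_gap: 0.8
gripper_force: 3.5
```

Call:
play_rows(
  steps=[
    [0,0,-0.1,0],
    [0,0,-0.1,0],
    [0,0,-0.1,0],
    [0,0,-0.1,0],
    [0,0,-0.1,0],
    [0,0,-0.1,0],
    [0,0,-0.1,0],
    [0,0,0,0],
    [0,0,0,0],
    [0,0,0,0],
  ],
)

```text
clock: 10.2
tcp_pos: [549.8, -52.1, 124.0]
eef_rot: [180.0, 0.0, 92.3]
contact_force: [-2.4, 0.5, 6.4]
finger_gap: 0.6
gripper_force: 3.5
```

Call:
play_rows(
  steps=[
    [0,0,-0.2,0],
    [0,0,-0.2,0],
    [0,0,-0.2,0],
    [0,0,-0.2,0],
    [0,0,-0.2,0],
    [0,0,-0.2,0],
    [0,0,-0.2,0],
    [0,0,-0.1,0],
    [0,0,0,0],
    [0,0,0,0],
  ],
)

```text
clock: 11.03
tcp_pos: [549.8, -52.1, 122.5]
eef_rot: [180.0, 0.0, 92.3]
contact_force: [-1.8, 0.5, 7.4]
finger_gap: 0.5
gripper_force: 3.6
```

Call:
play_rows(
  steps=[
    [0,0,-0.2,0],
    [0,0,-0.2,0],
    [0,0,-0.2,0],
    [0,0,-0.2,0],
    [0,0,-0.2,0],
    [0,0,-0.2,0],
    [0,0,-0.2,0],
    [0,0,-0.1,0],
    [0,0,0,0],
    [0,0,0,0],
  ],
)

```text
clock: 11.87
tcp_pos: [549.9, -52.1, 121.6]
eef_rot: [179.9, 0.0, 92.3]
contact_force: [-1.6, 1.1, 10.0]
finger_gap: 0.2
gripper_force: 5.2
```

Call:
play_rows(
  steps=[
    [0,0,-0.2,0],
    [0,0,-0.2,0],
    [0,0,-0.2,0],
    [0,0,-0.2,0],
    [0,0,-0.1,0],
    [0,0,0,0],
    [0,0,0,0],
    [0,0,0,0],
    [0,0,0,0],
    [0,0,0,0],
  ],
)

```text
clock: 12.7
tcp_pos: [550.1, -52.1, 121.0]
eef_rot: [179.9, 0.0, 92.3]
contact_force: [-2.7, 0.7, 13.0]
finger_gap: 0.4
gripper_force: 6.4
```

13 N total is above the catch's throw force. Now I'll ease off, rise and open.

Call:
play_rows(
  steps=[
    [0,0,1,0],
    [0,0,2,0],
    [0,0,4,0],
    [0,0,6,0],
    [0,0,8,0],
    [0,0,10,0],
    [0,0,10,0],
    [0,0,15,0],
    [0,0,15,0],
    [0,0,9,0],
  ],
)

```text
clock: 13.53
tcp_pos: [550.2, -52.2, 201.0]
eef_rot: [179.9, 0.0, 92.3]
contact_force: [0.0, 0.0, 0.2]
finger_gap: 0.5
gripper_force: 0.0
```

Call:
play_rows(
  steps=[
    [0,0,0,0],
    [0,0,0,0],
    [0,0,0,0],
    [0,0,0,0],
    [0,0,0,0],
    [0,0,0,0],
    [0,0,0,0],
    [0,0,0,0],
    [0,0,0,0],
    [0,0,0,0],
  ],
  fingers=-1,
)

```text
clock: 14.37
tcp_pos: [549.6, -52.0, 199.1]
eef_rot: [-180.0, -0.0, 92.3]
contact_force: [0.4, -0.0, 0.2]
finger_gap: 59.1
gripper_force: 0.0
```

```bash
python3 - <<'E'
from h import *
s=env.observe();print(s["tcp_pos"].round(1) if hasattr(s["tcp_pos"],"round") else s["tcp_pos"],s["finger_gap"])
K,V,p=cam("wrist");im,d=imaging.capture("wrist")
np.savez("w3.npz",im=im,d=d,K=K,V=V)
o=rectify(im,K,V,170,620,20,300,280,.5)
cv2.imwrite("pics/w3.png",np.hstack([cv2.resize(im,(480,300)),cv2.resize(o,(320,300))]))
E
```

```text
[549.6 -52.  199.1] 59.0646510921994
```

View pics/w3.png

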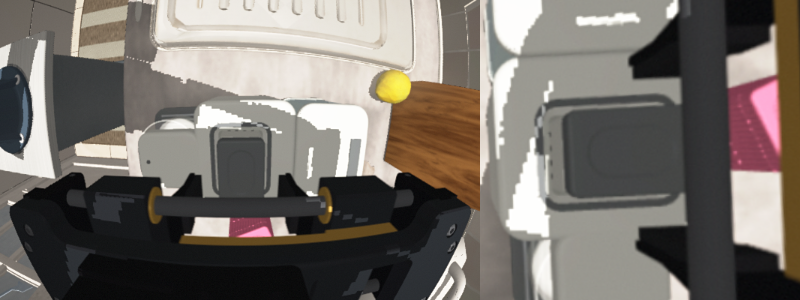

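The view shows the fingers astride the grey cap (raw picture about (240,165)), now raised. The gap is still opening. I'll lower and grip.

Call:
play_rows(
  steps=[
    [0,0,0,0],
    [0,0,0,0],
    [0,0,-4,0],
    [0,0,-8,0],
    [0,0,-10,0],
    [0,0,-10,0],
    [0,0,-10,0],
    [0,0,-8,0],
    [0,0,-6,0],
    [0,0,-2,0],
  ],
)

```text
clock: 15.25
tcp_pos: [548.8, -51.9, 139.5]
eef_rot: [-179.9, -0.0, 92.3]
contact_force: [0.0, 0.9, 0.8]
finger_gap: 87.0
gripper_force: 0.0
```

Call:
play_rows(
  steps=[
    [0,0,0,0],
    [0,0,0,0],
    [0,0,0,0],
    [0,0,0,0],
    [0,0,0,0],
    [0,0,0,0],
    [0,0,0,0],
    [0,0,0,0],
    [0,0,0,0],
    [0,0,0,0],
  ],
  fingers=1,
  force=25,
)

```text
clock: 16.08
tcp_pos: [549.8, -52.1, 141.3]
eef_rot: [180.0, 0.0, 92.3]
contact_force: [0.6, -0.3, 1.1]
finger_gap: 42.0
gripper_force: 24.9
```

Gripped at 42.0 mm with little side load. Lift out and carry to a free spot on the drainer (540, 190).

Call:
play_rows(
  steps=[
    [0,0,3,0],
    [0,0,6,0],
    [0,0,8,0],
    [0,0,10,0],
    [0,0,12,0],
    [0,0,12,0],
    [0,0,12,0],
    [0,0,12,0],
    [0,0,8,0],
    [0,0,2,0],
  ],
)

```text
clock: 16.92
tcp_pos: [550.5, -52.3, 228.4]
eef_rot: [179.8, 0.1, 92.3]
contact_force: [-0.3, -0.5, -1.8]
finger_gap: 41.9
gripper_force: 24.9
```

Call:
play_rows(
  steps=[
    [-1,12,0,0],
    [-1,25,0,0],
    [-1,30,0,0],
    [-1,30,0,0],
    [-1,30,0,0],
    [-1,30,0,0],
    [-1,30,0,0],
    [-1,30,0,0],
    [-1,20,0,0],
    [0,5,0,0],
  ],
)

```text
clock: 17.75
tcp_pos: [538.7, 194.0, 225.2]
eef_rot: [-179.9, -0.1, 92.5]
contact_force: [0.5, -0.0, -1.1]
finger_gap: 41.9
gripper_force: 24.9
```

Call:
play_rows(
  steps=[
    [0,0,-10,0],
    [0,0,-20,0],
    [0,0,-20,0],
    [0,0,-20,0],
    [0,0,-20,0],
    [0,0,-20,0],
    [0,0,-20,0],
    [0,0,-12,0],
    [0,0,-6,0],
    [0,0,-3,0],
  ],
)

```text
clock: 18.58
tcp_pos: [539.5, 188.8, 73.3]
eef_rot: [-179.8, 0.0, 92.2]
contact_force: [0.7, -0.6, -1.8]
finger_gap: 41.8
gripper_force: 24.9
```

Call:
play_rows(
  steps=[
    [0,0,-1,0],
    [0,0,-1,0],
    [0,0,-1,0],
    [0,0,-1,0],
    [0,0,-1,0],
    [0,0,-1,0],
    [0,0,-1,0],
    [0,0,-0.5,0],
    [0,0,0,0],
    [0,0,0,0],
  ],
)

```text
clock: 19.42
tcp_pos: [540.5, 190.0, 67.6]
eef_rot: [-180.0, 0.0, 92.3]
contact_force: [-0.1, -0.3, -1.3]
finger_gap: 42.0
gripper_force: 24.9
```

Call:
play_rows(
  steps=[
    [0,0,-0.5,0],
    [0,0,-0.5,0],
    [0,0,-0.5,0],
    [0,0,-0.4,0],
    [0,0,-0.4,0],
    [0,0,0,0],
    [0,0,0,0],
    [0,0,0,0],
    [0,0,0,0],
    [0,0,0,0],
  ],
)

```text
clock: 20.25
tcp_pos: [540.6, 190.0, 65.4]
eef_rot: [-180.0, -0.0, 92.3]
contact_force: [-0.4, 0.1, -0.4]
finger_gap: 41.8
gripper_force: 24.9
```

Call:
play_rows(
  steps=[
    [0,0,-0.3,0],
    [0,0,-0.3,0],
    [0,0,-0.2,0],
    [0,0,0,0],
    [0,0,0,0],
    [0,0,0,0],
    [0,0,0,0],
    [0,0,0,0],
    [0,0,0,0],
    [0,0,0,0],
  ],
)

```text
clock: 21.08
tcp_pos: [540.6, 190.0, 65.3]
eef_rot: [180.0, -0.0, 92.3]
contact_force: [-1.3, -0.3, 5.0]
finger_gap: 42.1
gripper_force: 24.9
```

Call:
play_rows(
  steps=[
    [0,0,0,0],
    [0,0,0,0],
    [0,0,0,0],
    [0,0,0,0],
    [0,0,0,0],
    [0,0,4,0],
    [0,0,10,0],
    [0,0,20,0],
    [0,0,30,0],
    [0,0,30,0],
  ],
  fingers=-1,
)

```text
clock: 21.92
tcp_pos: [539.9, 189.9, 159.6]
eef_rot: [-179.9, 0.0, 92.3]
contact_force: [1.8, -0.3, -0.2]
finger_gap: 86.6
gripper_force: 0.0
```

The spent cartridge stands on the board. Next I'll move to a viewpoint beside the fresh one (already turned to 28.3°) for one close look, which also takes in the spent one.

Call:
play_rows(
  steps=[
    [4,7,8,0.05],
    [6,10,8,0.07],
    [6,10,5.5,0.07],
    [7,12,0,0.08],
    [7,12,0,0.08],
    [7,12,0,0.06],
    [5,9,0,0.044],
    [2.4,4,0,0],
    [0,0,0,0],
    [0,0,0,0],
  ],
)

```text
clock: 22.75
tcp_pos: [584.6, 265.8, 180.3]
eef_rot: [-180.0, 0.0, 118.3]
contact_force: [0.1, -0.2, -0.6]
finger_gap: 87.3
gripper_force: 0.0
```

```bash
python3 - <<'E'
from h import *
s=env.observe();print(np.round(s["tcp_pos"],1),np.round(s["eef_rot"],1))
K,V,p=cam("wrist");im,d=imaging.capture("wrist")
np.savez("w4.npz",im=im,d=d,K=K,V=V)
o=rectify(im,K,V,94,630,410,320,320,.5)
cv2.imwrite("pics/w4.png",np.hstack([cv2.resize(im,(448,280)),cv2.resize(o,(280,280))]))
# depth-based points, fisheye
v,u=np.mgrid[0:400,0:640];c,D=wray(u,v,K,V)
fz=-(D@np.linalg.inv(V)[:3,:3])[...,2]
P=c+D*(d/np.maximum(fz,1e-3))[...,None]
m=((abs(P[...,2]-94)<5)&(abs(P[...,0]-550)<60)&(abs(P[...,1]-330)<60)&(d>0)).astype(np.uint8)
n,l,st,cc=cv2.connectedComponentsWithStats(m);k=1+np.argmax(st[1:,4])
r=cv2.minAreaRect(P[l==k][:,:2].astype(np.float32));print("depth rect",r,np.median(P[l==k],0),st[k])
g=cv2.cvtColor(im,cv2.COLOR_BGR2HSV)
t,im2=None,None
T,S=imaging.capture("top");
z=np.load("top.npz");Q=pts("top",S,z["K"],z["V"])
mm=(abs(Q[...,2]-93)<7)&(abs(Q[...,0]-540)<60)&(abs(Q[...,1]-190)<50);print("spent top seen",mm.sum(),np.median(Q[mm],0) if mm.any() else "")
E
```

```text
[584.6 265.8 180.3] [-180.     0.   118.3]
depth rect ((549.4556884765625, 332.67706298828125), (42.17011642456055, 58.57048416137695), 28.553136825561523) [549.5806722  332.35040108  93.3315616 ] [ 295   80   53   73 3746]
spent top seen 308 [540.89192006 188.48379884  92.80334421]
```

View pics/w4.png

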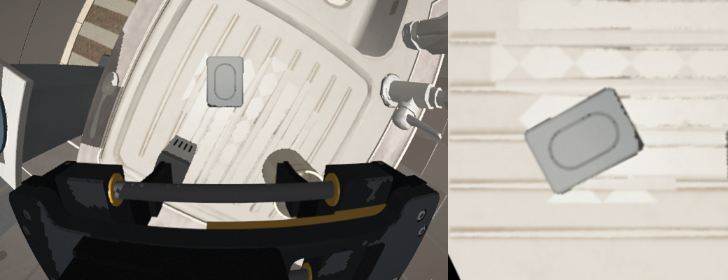

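The wrist view shows the fresh cap at raw (225,82), rectified centre (549.5, 332.7) at 28.5°. The spent one stands upright at the lower left (185,150 in the preview), and the mug is clear on the right. Over it and down.

Call:
play_rows(
  steps=[
    [-5,9.5,0,0],
    [-8,15,0,0],
    [-8,15,0,0],
    [-8,15,0,0],
    [-5,9,0,0],
    [-1.3,3,0,0],
    [0,0,-8,0],
    [0,0,-15,0],
    [0,0,-15,0],
    [0,0,-10,0],
  ],
)

```text
clock: 23.68
tcp_pos: [549.4, 331.3, 130.2]
eef_rot: [-179.9, 0.0, 118.3]
contact_force: [-0.1, 0.1, -0.1]
finger_gap: 87.1
gripper_force: 0.0
```

Call:
play_rows(
  steps=[
    [0,0,-8,0],
    [0,0,-10,0],
    [0,0,-10,0],
    [0,0,-10,0],
    [0,0,-10,0],
    [0,0,-10,0],
    [0,0,-6,0],
    [0,0,-3,0],
    [0,0,-0.5,0],
    [0,0,0,0],
  ],
)

```text
clock: 24.52
tcp_pos: [549.8, 332.5, 64.5]
eef_rot: [180.0, -0.0, 118.3]
contact_force: [0.4, 0.9, -0.3]
finger_gap: 86.9
gripper_force: 0.0
```

Call:
play_rows(
  steps=[
    [0,0,0,0],
    [0,0,0,0],
    [0,0,0,0],
    [0,0,0,0],
    [0,0,0,0],
    [0,0,0,0],
    [0,0,0,0],
    [0,0,0,0],
    [0,0,0,0],
    [0,0,0,0],
  ],
  fingers=1,
  force=25,
)

```text
clock: 25.35
tcp_pos: [549.7, 332.5, 64.6]
eef_rot: [180.0, 0.0, 118.3]
contact_force: [0.3, -0.6, 0.3]
finger_gap: 42.0
gripper_force: 25.0
```

Call:
play_rows(
  steps=[
    [0,0,4,0],
    [0,0,10,0],
    [0,0,18,0],
    [0,0,22,0],
    [0,0,24,0],
    [0,0,24,0],
    [0,0,24,0],
    [0,0,20,0],
    [0,0,10,0],
    [0,0,4,0],
  ],
)

```text
clock: 26.18
tcp_pos: [550.6, 332.9, 227.3]
eef_rot: [179.7, 0.0, 118.3]
contact_force: [-0.3, -0.5, -1.4]
finger_gap: 41.9
gripper_force: 25.0
```

Call:
play_rows(
  steps=[
    [0,-12,0,-0.03],
    [0,-20,0,-0.03],
    [0,-25,0,-0.03],
    [0,-28,0,-0.03],
    [0,-28,0,-0.03],
    [0,-28,0,-0.03],
    [0,-28,0,-0.03],
    [0,-28,0,-0.03],
    [0,-28,0,-0.03],
    [0,-28,0,-0.03],
  ],
)

```text
clock: 27.02
tcp_pos: [547.8, 77.4, 222.7]
eef_rot: [-179.8, -0.0, 100.9]
contact_force: [-0.8, -0.0, -2.1]
finger_gap: 41.8
gripper_force: 25.0
```

Call:
play_rows(
  steps=[
    [0,-28,0,-0.03],
    [0,-28,0,-0.03],
    [0,-28,0,-0.03],
    [0,-20,0,-0.03],
    [0,-15,0,-0.03],
    [0,-8,0,-0.002],
    [0,-3.8,0,0],
    [0,0,-10,0],
    [0,0,-8,0],
    [0,0,-2,0],
  ],
)

```text
clock: 27.85
tcp_pos: [547.9, -50.0, 202.2]
eef_rot: [-179.7, -0.1, 92.5]
contact_force: [0.3, -0.1, -2.3]
finger_gap: 42.0
gripper_force: 25.0
```

Call:
play_rows(
  steps=[
    [0,0,0,0],
    [0,0,0,0],
    [0,0,-1.5,0],
    [0,0,-1.5,0],
    [0,0,-1.5,0],
    [0,0,-1.5,0],
    [0,0,-1.5,0],
    [0,0,-1.5,0],
    [0,0,-1.5,0],
    [0,0,0,0],
  ],
)

```text
clock: 28.68
tcp_pos: [549.5, -51.3, 193.7]
eef_rot: [-180.0, -0.0, 92.4]
contact_force: [-0.8, -0.7, -2.4]
finger_gap: 41.8
gripper_force: 25.0
```

Call:
play_rows(
  steps=[
    [0,0,-1,0],
    [0,0,-1,0],
    [0,0,-1,0],
    [0,0,-1,0],
    [0,0,-1,0],
    [0,0,-1,0],
    [0,0,0,0],
    [0,0,0,0],
    [0,0,0,0],
    [0,0,0,0],
  ],
)

```text
clock: 29.52
tcp_pos: [549.7, -51.4, 188.1]
eef_rot: [180.0, 0.0, 92.4]
contact_force: [0.2, 0.4, -2.5]
finger_gap: 41.8
gripper_force: 25.0
```

It is in, with no side load. I'll lower onto the plate.

Call:
play_rows(
  steps=[
    [0,0,-3,0],
    [0,0,-4,0],
    [0,0,-5,0],
    [0,0,-5,0],
    [0,0,-5,0],
    [0,0,-5,0],
    [0,0,-5,0],
    [0,0,-5,0],
    [0,0,-4,0],
    [0,0,-2,0],
  ],
)

```text
clock: 30.35
tcp_pos: [549.4, -51.3, 144.2]
eef_rot: [-179.9, -0.0, 92.4]
contact_force: [0.1, 0.9, -2.5]
finger_gap: 41.9
gripper_force: 25.0
```

Call:
play_rows(
  steps=[
    [0,0,-1,0],
    [0,0,-1,0],
    [0,0,-1,0],
    [0,0,-0.5,0],
    [0,0,-0.5,0],
    [0,0,0,0],
    [0,0,0,0],
    [0,0,0,0],
    [0,0,0,0],
    [0,0,0,0],
  ],
)

```text
clock: 31.18
tcp_pos: [549.7, -51.4, 141.1]
eef_rot: [180.0, -0.0, 92.4]
contact_force: [0.0, -0.8, -2.0]
finger_gap: 41.5
gripper_force: 25.0
```

Call:
play_rows(
  steps=[
    [0,0,-0.5,0],
    [0,0,-0.5,0],
    [0,0,-0.5,0],
    [0,0,0,0],
    [0,0,0,0],
    [0,0,0,0],
    [0,0,0,0],
    [0,0,0,0],
    [0,0,0,0],
    [0,0,0,0],
  ],
)

```text
clock: 32.02
tcp_pos: [549.8, -51.4, 139.6]
eef_rot: [180.0, 0.0, 92.4]
contact_force: [-0.6, 0.9, 3.9]
finger_gap: 41.6
gripper_force: 25.0
```

Call:
play_rows(
  steps=[
    [0,0,0,0],
    [0,0,0,0],
    [0,0,0,0],
    [0,0,0,0],
    [0,0,0,0],
    [0,0,5,0],
    [0,0,10,0],
    [0,0,15,0],
    [0,0,12,0],
    [0,0,5,0],
  ],
  fingers=-1,
)

```text
clock: 32.85
tcp_pos: [551.0, -51.7, 189.1]
eef_rot: [179.8, 0.1, 92.4]
contact_force: [1.2, -1.2, -1.0]
finger_gap: 86.8
gripper_force: 0.0
```

Call:
play_rows(
  steps=[
    [0,0,0,0],
    [0,0,0,0],
    [0,0,0,0],
    [0,0,0,0],
    [0,0,0,0],
    [0,0,0,0],
    [0,0,0,0],
    [0,0,0,0],
    [0,0,0,0],
    [0,0,0,0],
  ],
  fingers=1,
)

```text
clock: 33.68
tcp_pos: [549.7, -51.3, 186.5]
eef_rot: [-180.0, 0.0, 92.4]
contact_force: [0.7, -0.1, -0.1]
finger_gap: 27.9
gripper_force: 0.0
```

Call:
play_rows(
  steps=[
    [0,0,0,0],
    [0,0,0,0],
    [0,0,0,0],
    [0,0,0,0],
    [0,0,-2,0],
    [0,0,-4,0],
    [0,0,-4,0],
    [0,0,-3,0],
    [0,0,-1,0],
    [0,0,-1,0],
  ],
)

```text
clock: 34.52
tcp_pos: [549.5, -51.3, 171.1]
eef_rot: [-180.0, -0.0, 92.4]
contact_force: [-0.6, -0.4, -0.0]
finger_gap: 0.3
gripper_force: 0.0
```

Call:
play_rows(
  steps=[
    [0,0,-1,0],
    [0,0,-1,0],
    [0,0,-1,0],
    [0,0,-1,0],
    [0,0,-1,0],
    [0,0,-1,0],
    [0,0,-1,0],
    [0,0,-1,0],
    [0,0,-1,0],
    [0,0,-1,0],
  ],
)

```text
clock: 35.35
tcp_pos: [549.8, -51.3, 161.5]
eef_rot: [180.0, 0.0, 92.4]
contact_force: [-0.4, -0.0, 4.8]
finger_gap: 0.5
gripper_force: 2.1
```

Call:
play_rows(
  steps=[
    [0,0,-1.5,0],
    [0,0,-2,0],
    [0,0,-2,0],
    [0,0,-2,0],
    [0,0,-2,0],
    [0,0,-2,0],
    [0,0,-2,0],
    [0,0,-2,0],
    [0,0,-1,0],
    [0,0,-0.5,0],
  ],
)

```text
clock: 36.18
tcp_pos: [549.8, -51.3, 144.3]
eef_rot: [180.0, 0.0, 92.4]
contact_force: [-0.9, -0.0, 5.7]
finger_gap: 0.2
gripper_force: 2.6
```

Call:
play_rows(
  steps=[
    [0,0,-1.5,0],
    [0,0,-2,0],
    [0,0,-2,0],
    [0,0,-2,0],
    [0,0,-2,0],
    [0,0,-2,0],
    [0,0,-2,0],
    [0,0,-2,0],
    [0,0,-1,0],
    [0,0,-0.5,0],
  ],
)

```text
clock: 37.02
tcp_pos: [549.8, -51.3, 127.5]
eef_rot: [180.0, 0.0, 92.4]
contact_force: [-1.2, 0.3, 5.9]
finger_gap: 0.9
gripper_force: 3.3
```

Commanded z is now 127.55. The end stop was felt at a commanded 121 or so.

Call:
play_rows(
  steps=[
    [0,0,-0.8,0],
    [0,0,-0.8,0],
    [0,0,-0.8,0],
    [0,0,-0.7,0],
    [0,0,-0.6,0],
    [0,0,-0.5,0],
    [0,0,-0.5,0],
    [0,0,-0.3,0],
    [0,0,0,0],
    [0,0,0,0],
  ],
)

```text
clock: 37.85
tcp_pos: [549.8, -51.4, 122.8]
eef_rot: [180.0, 0.0, 92.4]
contact_force: [-1.3, 0.1, 7.4]
finger_gap: 0.4
gripper_force: 3.6
```

Call:
play_rows(
  steps=[
    [0,0,-0.2,0],
    [0,0,-0.2,0],
    [0,0,-0.2,0],
    [0,0,-0.2,0],
    [0,0,-0.2,0],
    [0,0,-0.2,0],
    [0,0,-0.1,0],
    [0,0,0,0],
    [0,0,0,0],
    [0,0,0,0],
  ],
)

```text
clock: 38.68
tcp_pos: [549.9, -51.4, 121.9]
eef_rot: [180.0, 0.0, 92.4]
contact_force: [-2.9, 0.0, 9.9]
finger_gap: 0.8
gripper_force: 4.9
```

Call:
play_rows(
  steps=[
    [0,0,-0.2,0],
    [0,0,-0.2,0],
    [0,0,-0.2,0],
    [0,0,-0.2,0],
    [0,0,-0.2,0],
    [0,0,0,0],
    [0,0,0,0],
    [0,0,0,0],
    [0,0,0,0],
    [0,0,0,0],
  ],
)

```text
clock: 39.52
tcp_pos: [550.0, -51.4, 121.4]
eef_rot: [179.9, 0.0, 92.4]
contact_force: [-2.3, 0.2, 12.6]
finger_gap: 0.5
gripper_force: 6.2
```

Call:
play_rows(
  steps=[
    [0,0,-0.1,0],
    [0,0,-0.1,0],
    [0,0,0,0],
    [0,0,1,0],
    [0,0,2,0],
    [0,0,3,0],
    [0,0,4,0],
    [0,0,6,0],
    [0,0,6,0],
    [0,0,6,0],
  ],
)

```text
clock: 40.35
tcp_pos: [549.4, -51.3, 148.0]
eef_rot: [-179.9, -0.0, 92.4]
contact_force: [0.2, 0.2, -0.4]
finger_gap: 0.5
gripper_force: 0.0
```

Call:
play_rows(
  steps=[
    [0,0,15,0],
    [0,0,20,0],
    [0,0,20,0],
    [0,0,15,0],
    [0,-20,5,0],
    [0,-30,0,0],
    [0,-20,0,0],
    [0,-5,0,0],
    [0,0,0,0],
    [0,0,0,0],
  ],
)

```text
clock: 41.18
tcp_pos: [549.2, -125.8, 222.7]
eef_rot: [-179.9, -0.1, 92.4]
contact_force: [-0.2, -0.5, -0.2]
finger_gap: 0.6
gripper_force: 0.0
```

```bash
python3 - <<'E'
from h import *
s=env.observe();print(np.round(s["tcp_pos"],1),s["clock"])
K,V,p=cam("wrist");im,d=imaging.capture("wrist")
v,u=np.mgrid[0:400,0:640];c,D=wray(u,v,K,V)
P=c+D*(d/np.maximum(-(D@np.linalg.inv(V)[:3,:3])[...,2],1e-3))[...,None]
def z(x0,x1,y0,y1):
    m=(P[...,0]>x0)&(P[...,0]<x1)&(P[...,1]>y0)&(P[...,1]<y1)&(d>0)&(P[...,2]<190);return m.sum(),np.percentile(P[m][:,2],[5,50,95]).round(1)
print("cap edges",z(533,537,-65,-35),z(562,566,-65,-35),"dish",z(545,555,-60,-45),"filter",z(590,605,-80,-20),z(535,565,-8,5))
o=rectify(im,K,V,135,630,30,400,400,.4)
T,S=imaging.capture("top");t=np.load("top.npz");Q=pts("top",S,t["K"],t["V"]);Q0=pts("top",t["d"],t["K"],t["V"])
for n,(x,y,r,h) in dict(spent=(540,190,50,80),mug=(720,243,60,75),tub=(494,-306,50,55)).items():
    for q in(Q0,Q):
        m=(abs(q[...,0]-x)<r)&(abs(q[...,1]-y)<r)&(q[...,2]>h)&(q[...,2]<120);print(n,m.sum(),q[m].mean(0).round(1) if m.any() else "")
cv2.imwrite("pics/fin.png",np.hstack([o,cv2.resize(T[130:280,160:400][:,:],(400,250)).repeat(1,0) if 0 else cv2.copyMakeBorder(cv2.resize(T[130:280,160:440],(400,214)),0,186,0,0,0)]))
E
```

```text
[ 549.2 -125.8  222.7] 41.1833
cap edges (np.int64(184), array([132.9, 134.1, 135.1])) (np.int64(183), array([133.1, 134.1, 135.2])) dish (np.int64(229), array([131.9, 132.9, 134. ])) filter (np.int64(1261), array([133.8, 135.2, 136.4])) (np.int64(585), array([134.1, 135.3, 136.5]))
spent 0 
spent 317 [540.5 188.5  92.6]
mug 258 [718.5 247.1  90.5]
mug 258 [718.4 246.7  90.4]
tub 500 [ 492.2 -305.9   70. ]
tub 500 [ 492.3 -305.8   70.3]
```

View pics/fin.png

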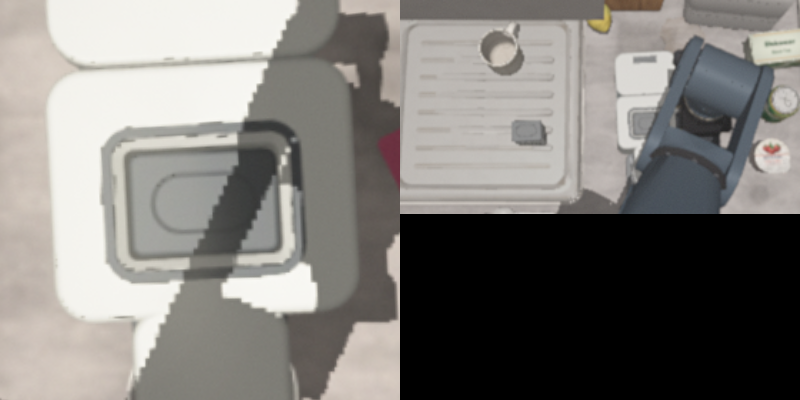

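The final view shows the cap back in the bay, flush and centred at (205,205). The spent cartridge stands on the board (528,131), with the mug and tub unmoved. I'll compare the cap's height with the original picture, then hand in.

```bash
python3 - <<'E'
from h import *
t=np.load("w2.npz");K,V,d=t["K"],t["V"],t["d"]
v,u=np.mgrid[0:400,0:640];c,D=wray(u,v,K,V)
P=c+D*(d/np.maximum(-(D@np.linalg.inv(V)[:3,:3])[...,2],1e-3))[...,None]
def z(x0,x1,y0,y1):
    m=(P[...,0]>x0)&(P[...,0]<x1)&(P[...,1]>y0)&(P[...,1]<y1)&(d>0)&(P[...,2]<190);return np.median(P[m][:,2]).round(2)
a=(z(533,537,-65,-35)+z(562,566,-65,-35))/2-(z(590,605,-80,-20)+z(535,565,-8,5))/2
print("initial cap minus rim",a)
if abs(a+1.15)<.6: print(order.hand_in())
E
```

```text
initial cap minus rim -1.1449999999999818
the job is handed in; nothing more can be done
None
```

The cartridge is changed and the job handed in at about 41 s. The fresh cartridge is latched flush at the height the old one had, and the spent one stands upright on the draining board. The highest press force read was 13 N. The mug and tub did not move; I did not re-measure the glass, but nothing went near it.

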